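# Lay out the retained samples

## Task

The four pressed bricks stacked on the bench scale are today's samples, one from each mould. Take the stack apart and lay each brick flat inside the white dish made for its outline (oblong, square, large round, small round). The bricks are brittle: set them down, do not drop them or topple the stack, and leave the glass jar standing where it is.

Things in the scene. Friction and masses are not known exactly. Their poses are not given: they have to be found in the camera images.
- brick_small: small round brown pressed brick, a disc 36 mm across and 30 mm high, about 30 g; at the start the top of the stack. Origin at the centre of its underside, z up.
- brick_round: large round brown pressed brick, a disc 52 mm across and 30 mm high, about 50 g; at the start third from the bottom of the stack, under the small round one. Origin at the centre of its underside, z up.
- brick_square: square brown pressed brick, 64 x 64 mm and 30 mm high, about 80 g; at the start second from the bottom. Origin at the centre of its underside, z up, x and y square to its sides.
- brick_oblong: oblong brown pressed brick, 104 mm long (along its x) by 56 mm wide (along its y) and 30 mm high, about 110 g; at the start the bottom of the stack, lying on the scale. Origin at the centre of its underside, z up.
- dish_small: small round white dish, fixed to the table: inside 52 mm across, floor 3 mm thick, upright rim 4 mm thick and 9 mm high above the table (6 mm above the dish's floor). Origin at the centre of its underside, on the table.
- dish_round: large round white dish, fixed to the table: inside 68 mm across, floor 3 mm thick, upright rim 4 mm thick and 9 mm high above the table. Origin at the centre of its underside, on the table.
- dish_square: square white dish, fixed to the table: inside 80 x 80 mm, sides along its x and y, floor 3 mm thick, upright rim 4 mm thick and 9 mm high above the table. Origin at the centre of its underside, on the table. It may stand turned.
- dish_oblong: oblong white dish, fixed to the table: inside 120 mm (along its x) by 72 mm (along its y), floor 3 mm thick, upright rim 4 mm thick and 9 mm high above the table. Origin at the centre of its underside, on the table. It may stand turned.
- scale: low grey bench scale with a square metal platform, 118 x 118 mm, top 45 mm above the table, rigid, fixed to the table; its body reaches 94 mm from the platform's centre on the display side (its -x). Origin on the table under the platform's centre. The stack stands about the middle of the platform, each brick some millimetres off-centre and turned.
- jar: loose glass jar with a metal cap, 56 mm across and 85 mm high, standing on the table; a bystander. Origin at the centre of its underside, z up. A small brass weight (41 mm high), a hand counter (28 mm) and a blue bottle cap (12 mm) also lie loose between the dishes; anything taller stands at the back and sides of the table, out of the way.
Mind the look-alikes: they are no part of the job. What is shaped like the brick_oblong but blue, green or purple is not meant.

How it is judged (in metres and radians):
At the end, for the whole second after the job is handed in: Each brick lies flat on the floor of its own dish, inside the rim (centre within 12.5 mm of the dish's centre, underside less than 6 mm above the dish's underside, tilt under 0.1 rad), at rest and released; the glass jar stands upright (horizontal distance between brick_oblong and dish_oblong below 0.0125 m and z of brick_oblong in the frame of dish_oblong below 0.006 m and angle between each of brick_oblong, brick_square, brick_round, brick_small's own z axis and vertical below 0.1 rad and linear speed of each of brick_oblong, brick_square, brick_round, brick_small below 0.02 m/s and contact force between the fingers and brick_oblong below 0.05 N and horizontal distance between brick_square and dish_square below 0.0125 m and z of brick_square in the frame of dish_square below 0.006 m and contact force between the fingers and brick_square below 0.05 N and horizontal distance between brick_round and dish_round below 0.0125 m and z of brick_round in the frame of dish_round below 0.006 m and contact force between the fingers and brick_round below 0.05 N and horizontal distance between brick_small and dish_small below 0.0125 m and z of brick_small in the frame of dish_small below 0.006 m and contact force between the fingers and brick_small below 0.05 N and angle between jar's own z axis and vertical below 0.2 rad); the robot touches nothing.
It fails at once if a brick is tipped by more than 0.6 rad (angle between any of brick_oblong, brick_square, brick_round, brick_small's own z axis and vertical above 0.6 rad).
It fails at once if a brick is dropped or thrown (moves faster than 0.75 m/s, a fall of about 30 mm, with no finger on it) ((linear speed of brick_oblong above 0.75 m/s and contact force between the fingers and brick_oblong below 0.01 N) or (linear speed of brick_square above 0.75 m/s and contact force between the fingers and brick_square below 0.01 N) or (linear speed of brick_round above 0.75 m/s and contact force between the fingers and brick_round below 0.01 N) or (linear speed of brick_small above 0.75 m/s and contact force between the fingers and brick_small below 0.01 N)).
It fails at once if the glass jar is knocked over or shifted by more than 40 mm (angle between jar's own z axis and vertical above 0.5 rad or distance of jar from where it was at the start of the episode above 0.04 m).
It also fails if it takes over 102 s, if anything falls off the work surface, if the arm or the gripper's body presses on something with over 40 N, if the wrist force passes 120 N, or if a joint passes its speed limit or range.

## Robot

A 6-joint arm with a two-finger parallel gripper is mounted at the origin on the work surface. World frame = base frame: x ahead of the robot, y to its left, z up, the work surface at z = 0. Lengths are in m, angles in degrees, forces in N, time in s.
With the tool pointing down it reaches from about 0.4 to 0.825 m from the base axis. Payload 7 kg.
Tool frame: the origin (TCP) lies midway between the tips of the shut fingers; the grasp point (between the pads) lies 19 mm behind it; z points along the fingers, y is the line along which they close (so a half turn about z gives the same grasp; the last joint's range is limited). The gripper opens to 88 mm and grips with 3 to 60 N. Pads are 19 mm wide; open, the fingers measure 130 mm over their backs; the gripper's body (78 mm by 193 mm) begins 47 mm behind the grasp point.
Start: joints at [-57.691, 20.546, 0.682, 0, -70.136, -16.507], TCP at [0.184, -0.649, 0.227] pointing down, gripper open.
Joint ranges: [-176.03, 176.03], [-82.01, 121.73], [-58.28, 71.71], [-173.87, 95.51], [-174.79, -0.11], [-173.66, 173.66]. Speed limits (degrees/s): [136.94, 136.94, 172.46, 180, 180, 180].

## Interface

Orientations are given as [roll, pitch, yaw] about the fixed x, y, z axes, in that order (R = Rz(yaw) Ry(pitch) Rx(roll)).
In Python, from plant import ctrl gives the robot as it stands. The module is installed in compiled form; this text tells all that it offers.
- The arm moves only by the tool send_rows, never from a script. Its argument "plan" is a list that holds one entry, the list of rows, each a list of 6 numbers: the shift along the tool's x, y, z in a scale on which 1.0 is 75 cm, then the turn, a rotation vector about the tool's x, y, z in shares of 2 rad (1.0 is 2 rad). A call has 1 to 8 rows; each row is the pose to reach, as a shift and turn from the pose commanded when the call began, along the tool's axes at that moment; what a row does not reach only later rows make up. A row lasts 1/12 s, in which the tool goes at most 41.7 mm and 7.16 degrees, less where a joint would pass 70% of its speed; a pose out of reach is approached as far as the arm can. Shift and turn numbers lie between -1 and 1, and a call with a number outside is refused. A call with a gripper value outside its range is refused whole. "fingers" is the opening, from 0 (shut) to 1 (fully open), set as the call begins (left out, the last holds). The fingers move at their own pace and stop on an object; the grip force is fixed at half the most. Time passes only in rows, so rows that repeat a pose let the fingers close. It gives the time, the measured TCP pose, the force, the opening and the grip force at its end, in the units of the state.
- ctrl.get_obs(): the state, without advancing time (a new reading comes with each control period).
- ctrl.snapshot(name): name is "scene" or "side" or "wrist"; returns a dict with "img" (420x560x3 uint8, red, green, blue), "K" (3x3 intrinsics, pixels), "pose" (4x4, takes a point from camera to world coordinates). Camera axes: x right, y down, z forward; pixel columns grow to the right and rows downward; lengths in m; the calibration is good to about 2 mm. A picture is of the moment at which its call begins. There is no depth.
- ctrl.close_job(): hands the job in; it is judged then, once.
The state is a dict: "clock": time; "joint_pos": joint angles; "qvel": joint speeds; "tau": joint torques, N m; "tool_pos": TCP position; "orientation": TCP orientation; "force": force on the tool from outside, world axes, zero at the start; "moment": the same for the moment, N m; "opening": finger opening in m; "gripper_force": force on a finger pad.
Only numpy, scipy, OpenCV 4.12 (cv2) and the standard library are available. Lean on these libraries where they do the work, as an engineer would, in place of code of your own. Each camera call takes 0.05 s, during which the arm holds its last target. There are 200 camera calls.

## Working session

There is one attempt and no reset: what is moved stays moved. The work goes in short steps, Python scripts to look and compute and a tool call to move; the robot and the scene stay as the last step left them, time stands still between calls to the robot, and variables do not carry over. Pictures are saved under pics/ and viewed, at most 14 in all, crops included, and the job is handed in when it is done.

Besides the shell and the picture viewer there is one more tool, called after "Emit:" as name(argument=value, ...), one argument or row to a line, values as JSON. send_rows: Moves the arm, as the interface text tells. Its arguments: {"type":"object","properties":{"plan":{"type":"array","items":{"type":"array","items":{"type":"array","items":{"type":"number"}}}},"fingers":{"type":"number"}},"required":["plan"]}

```bash
mkdir -p pics; ls
python3 - <<'E'
from plant import ctrl
import cv2,numpy as np
o=ctrl.get_obs(); print({k:np.round(v,3) for k,v in o.items()})
for n in ["scene","side","wrist"]:
    s=ctrl.snapshot(n); cv2.imwrite(f"pics/{n}0.png",s["img"][:,:,::-1]); print(n,np.round(s["K"],1).tolist(),np.round(s["pose"],3).tolist())
E
```

```text
pics
{'clock': np.float64(0.0), 'joint_pos': array([-5.7689e+01,  2.0593e+01,  6.3300e-01, -2.1000e-02, -7.0134e+01,
       -1.6508e+01]), 'qvel': array([ 0.002, -0.008, -0.014,  0.002,  0.062,  0.087]), 'tau': array([ 1.0000e-03, -5.8272e+01,  2.9306e+01,  6.9970e+00,  7.0000e-03,
       -0.0000e+00]), 'tool_pos': array([ 0.184, -0.649,  0.226]), 'orientation': array([ 1.79904e+02, -8.00000e-03, -1.64204e+02]), 'force': array([-0.178, -0.262,  0.365]), 'moment': array([ 0.003, -0.005,  0.05 ]), 'gripper_force': np.float64(0.0), 'opening': np.float64(0.088)}
scene [[440.0, 0.0, 278.8], [0.0, 440.0, 205.5], [0.0, 0.0, 1.0]] [[-0.027, 0.837, -0.547, 1.111], [1.0, 0.019, -0.021, 0.117], [-0.007, -0.547, -0.837, 1.117], [0.0, 0.0, 0.0, 1.0]]
side [[382.5, 0.0, 281.4], [0.0, 382.5, 206.8], [0.0, 0.0, 1.0]] [[-0.936, -0.208, 0.285, 0.188], [-0.352, 0.58, -0.734, 0.83], [-0.013, -0.787, -0.616, 0.758], [0.0, 0.0, 0.0, 1.0]]
wrist [[317.9, 0.0, 282.3], [0.0, 317.9, 206.2], [0.0, 0.0, 1.0]] [[-0.272, 0.928, 0.254, 0.117], [0.962, 0.262, 0.072, -0.668], [0.0, 0.264, -0.964, 0.384], [0.0, 0.0, 0.0, 1.0]]
```

View pics/scene0.png

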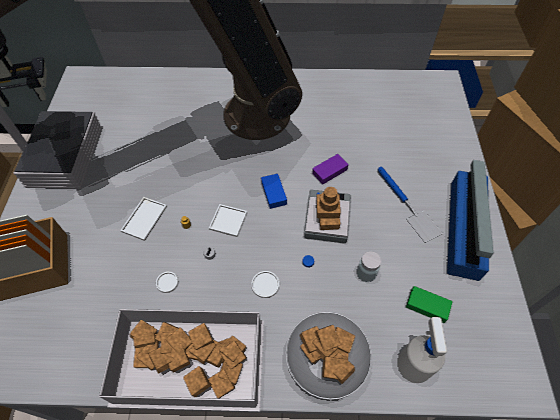

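View pics/side0.png

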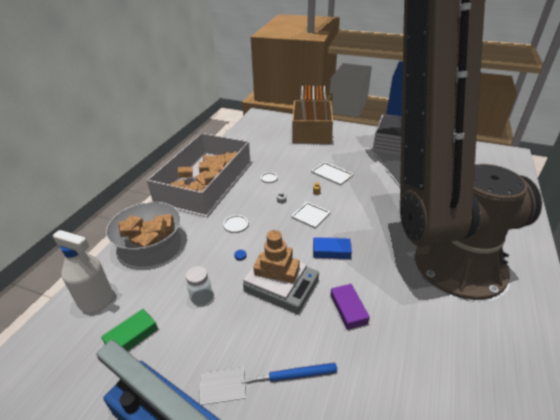

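The scene picture shows the stack at about (329,208) on the scale. The dishes are oblong (144,218), square (228,220), small round (167,282) and large round (265,284). The jar is at (370,264).
Look-alikes: blue block (274,190), purple (331,167), green (430,303), and the brown bricks in the tray (185,355) and bowl (330,355). By the description, the stack on the scale is the one I want. Next is a close crop to confirm, plus the dish measurements.

```bash
cat > h.py <<'E'
import numpy as np,cv2
def H(s,z):  # plane (x,y,1)-> pixel
    P=s["K"]@np.linalg.inv(s["pose"])[:3]
    return np.c_[P[:,0],P[:,1],P[:,2]*z+P[:,3]]
def w2p(s,p):
    q=s["K"]@(np.linalg.inv(s["pose"])[:3]@np.r_[p,1]); return q[:2]/q[2]
def p2w(s,uv,z):
    q=np.linalg.solve(H(s,z),np.r_[uv,1]); return q[:2]/q[2]
def rect(s,z,x0,y0,x1,y1,ppm): # top-down: col=y, row=x ; ppm px per m
    A=np.array([[0,1/ppm,x0],[1/ppm,0,y0],[0,0,1]])
    return cv2.warpPerspective(s["img"][:,:,::-1].copy(),H(s,z)@A,(int((y1-y0)*ppm),int((x1-x0)*ppm)),flags=cv2.INTER_CUBIC|cv2.WARP_INVERSE_MAP)
E
python3 - <<'E'
from plant import ctrl
from h import *
s=ctrl.snapshot("scene"); d=ctrl.snapshot("side")
for n,uv in dict(obl=(144,218),sq=(228,220),sm=(167,282),rd=(265,284),jar=(370,270),stack=(329,225)).items(): print(n,p2w(s,uv,.009).round(3))
im=rect(s,.009,.38,-.40,.75,.02,1500)
cv2.imwrite("pics/top.png",im)
a=cv2.resize(s["img"][175:255,290:400,::-1],None,fx=5,fy=5,interpolation=3)
b=cv2.resize(d["img"][220:320,230:330,::-1],(400,400),interpolation=3)
c=np.zeros((400,800,3),np.uint8); c[:,:400]=a[:400,:400]; c[:,400:]=b
cv2.imwrite("pics/stack.png",c)
# white dish segmentation
print(im.shape)
hsv=cv2.cvtColor(im,cv2.COLOR_BGR2HSV)
m=((hsv[:,:,2]>215)&(hsv[:,:,1]<30)).astype(np.uint8)*255
m=cv2.morphologyEx(m,cv2.MORPH_CLOSE,np.ones((9,9)))
for k in cv2.findContours(m,0,2)[0]:
    if cv2.contourArea(k)>1500:
        (u,v),wh,an=cv2.minAreaRect(k); print("x %.4f y %.4f"%(.38+v/1500,-.40+u/1500),np.round(np.array(wh)/1.5,1),round(an,1))
E
```

```text
obl [ 0.44  -0.309]
sq [ 0.441 -0.059]
sm [ 0.641 -0.207]
rd [0.641 0.059]
jar [0.593 0.345]
stack [0.452 0.238]
(555, 630, 3)
x 0.6387 y -0.2100 [57.3 56. ] 90.0
x 0.4371 y -0.0612 [86.7 87.5] 15.4
x 0.4355 y -0.3115 [ 78. 129.] 20.9
```

View pics/top.png

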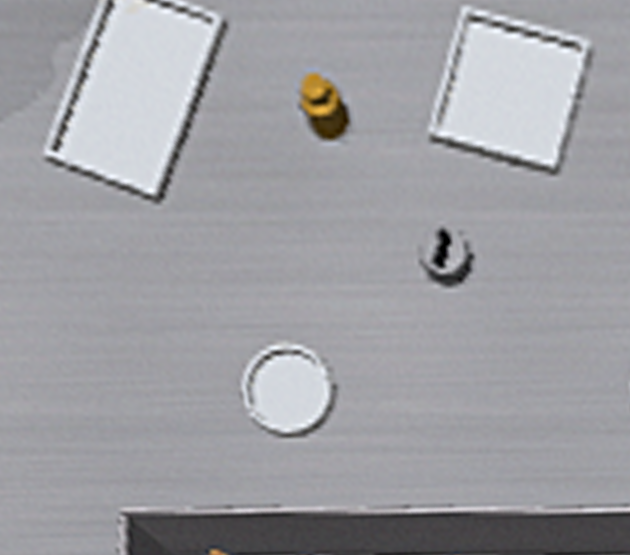

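View pics/stack.png

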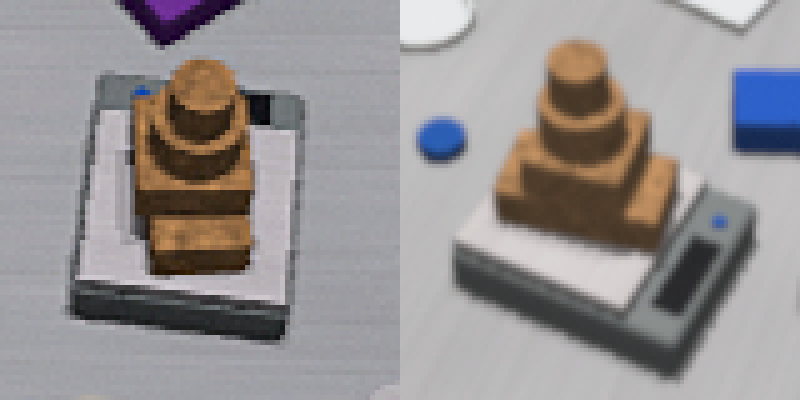

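The crop confirms the stack: small disc, larger disc, square and oblong from the top down, standing on the scale with its display. The rectified view shows the dishes cleanly. Next I'll work out the first move, to a view above the stack.

```bash
cat >> h.py <<'E'
from scipy.spatial.transform import Rotation as R
def delta(frm,to):  # (pos,rpy) -> row in cm/deg tool axes
    A=R.from_euler('xyz',frm[1],degrees=True);B=R.from_euler('xyz',to[1],degrees=True)
    return np.r_[A.inv().apply(np.array(to[0])-frm[0])*100,(A.inv()*B).as_rotvec(degrees=True)].round(2)
E
python3 - <<'E'
from plant import ctrl
from h import *
s=ctrl.snapshot("scene")
im=rect(s,.009,.30,-.45,.75,.15,1500)
hsv=cv2.cvtColor(im,cv2.COLOR_BGR2HSV)
for t in (205,215,222):
  m=((hsv[:,:,2]>t)&(hsv[:,:,1]<30)).astype(np.uint8)*255
  m=cv2.morphologyEx(m,cv2.MORPH_CLOSE,np.ones((9,9)))
  for k in cv2.findContours(m,0,2)[0]:
    if 2500<cv2.contourArea(k)<30000:
        (u,v),wh,an=cv2.minAreaRect(k); print(t,"x %.4f y %.4f"%(.30+v/1500,-.45+u/1500),np.round(np.array(wh)/1.5,1),round(an,1))
t=p2w(s,(330.6,191.5),.165); print("small",t,"purple",p2w(s,(331,167),.02),"jarcap",p2w(s,(370,258),.085))
p0=([.184,-.649,.227],[180,0,-164.204])
w1=([.5,-.25,.30],[180,0,-180]); w2=([t[0],t[1],.30],[180,0,-180])
print(delta(p0,w1),delta(p0,w2),delta(w1,w2))
E
```

```text
205 x 0.6381 y -0.2101 [58.2 56.5] 79.7
205 x 0.6375 y 0.0584 [74.  73.3] 51.3
205 x 0.4369 y -0.0613 [88.1 88.1] 15.3
205 x 0.4358 y -0.3122 [ 79.9 128. ] 20.3
215 x 0.6387 y -0.2100 [57.3 56. ] 90.0
215 x 0.6378 y 0.0586 [74.3 70.9] 83.3
215 x 0.4370 y -0.0613 [86.7 87.4] 15.1
215 x 0.4360 y -0.3118 [ 78.1 127.5] 20.7
222 x 0.6384 y -0.2058 [56.5 47.3] 87.6
222 x 0.6381 y 0.0613 [65.1 73.7] 11.3
222 x 0.4381 y -0.0615 [86.2 85.1] 15.1
222 x 0.4363 y -0.3117 [ 77.3 126.7] 20.8
small [0.44174187 0.22840332] purple [0.24530077 0.25022581] jarcap [0.59414535 0.33209484]
[-41.27  29.79  -7.3    0.    -0.    15.8 ] [-48.68  77.41  -7.3    0.    -0.    15.8 ] [ 5.83 47.84  0.    0.    0.    0.  ]
```

The manual's scale: shifts go in shares of 75 cm and turns go in shares of 2 rad. Converting my numbers, -24.8 cm / 75 = -0.3307, 17.9 cm / 75 = 0.2387, 15.8 degrees / 114.5916 = 0.1379.

Emit:
send_rows(
  plan=[
    [[-0.3307, 0.2387, -0.0973, 0, 0, 0.1379], [-0.3307, 0.2387, -0.0973, 0, 0, 0.1379], [-0.3307, 0.2387, -0.0973, 0, 0, 0.1379], [-0.3307, 0.2387, -0.0973, 0, 0, 0.1379], [-0.3307, 0.2387, -0.0973, 0, 0, 0.1379], [-0.3307, 0.2387, -0.0973, 0, 0, 0.1379], [-0.3307, 0.2387, -0.0973, 0, 0, 0.1379], [-0.3307, 0.2387, -0.0973, 0, 0, 0.1379]],
  ],
)

```text
clock: 0.97
tool_pos: [0.3756, -0.4073, 0.3011]
orientation: [-180.0, 0.1, -179.9]
force: [0.2, -0.4, 0.1]
opening: 0.0875
gripper_force: 0.0
```

In the tool's units: 30.9 cm / 75 = 0.412, -10.6 cm / 75 = -0.1413.

Emit:
send_rows(
  plan=[
    [[-0.1413, 0.412, 0, 0, 0, 0], [-0.1413, 0.412, 0, 0, 0, 0], [-0.1413, 0.412, 0, 0, 0, 0], [-0.1413, 0.412, 0, 0, 0, 0], [-0.1413, 0.412, 0, 0, 0, 0], [-0.1413, 0.412, 0, 0, 0, 0], [-0.1413, 0.412, 0, 0, 0, 0], [-0.1413, 0.412, 0, 0, 0, 0]],
  ],
)

```text
clock: 1.63
tool_pos: [0.48, -0.0982, 0.3]
orientation: [180.0, 0.1, -180.0]
force: [0.2, 0.0, -0.1]
opening: 0.0876
gripper_force: 0.0
```

In the tool's units: 32.8 cm / 75 = 0.4373, 3.8 cm / 75 = 0.0507.

Emit:
send_rows(
  plan=[
    [[0.0507, 0.4373, 0, 0, 0, 0], [0.0507, 0.4373, 0, 0, 0, 0], [0.0507, 0.4373, 0, 0, 0, 0], [0.0507, 0.4373, 0, 0, 0, 0], [0.0507, 0.4373, 0, 0, 0, 0], [0.0507, 0.4373, 0, 0, 0, 0], [0.0507, 0.4373, 0, 0, 0, 0], [0.0507, 0.4373, 0, 0, 0, 0]],
  ],
)

```text
clock: 2.3
tool_pos: [0.4408, 0.2295, 0.3]
orientation: [180.0, 0.0, -180.0]
force: [1.4, 0.8, -0.7]
opening: 0.0877
gripper_force: 0.0
```

Run:
```python
from plant import ctrl
from h import *
s=ctrl.snapshot("wrist"); np.savez("w1.npz",**s)
print(ctrl.get_obs()["tool_pos"],s["pose"].round(3).tolist())
p=w2p(s,[.4418,.2284,.12]); print(p)
u,v=int(p[0])-75,int(p[1])-75
c=cv2.resize(s["img"][max(v,0):v+150,u:u+150,::-1],None,fx=4,fy=4,interpolation=3); print(u,v,c.shape)
cv2.imwrite("pics/w1.png",c)
```

```text
[0.44100301 0.23447839 0.29938864] [[-0.0, 0.964, 0.265, 0.371], [1.0, 0.0, -0.0, 0.23], [-0.0, 0.265, -0.964, 0.458], [0.0, 0.0, 0.0, 1.0]]
[281.06589403 186.54244709]
206 111 (600, 600, 3)
```

View pics/w1.png

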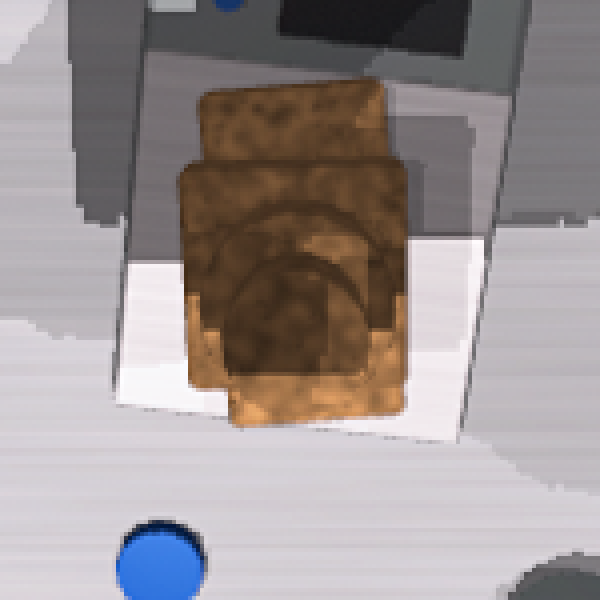

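```bash
cat >> h.py <<'E'
def crop(s,u,v,z,pts,f=4): return [p2w(s,(u+(a+.5)/f-.5,v+(b+.5)/f-.5),z).round(4).tolist() for a,b in pts]
E
python3 - <<'E'
from plant import ctrl
from h import *
o=ctrl.get_obs(); print(o["tool_pos"],o["orientation"],o["joint_pos"].round(1))
s=np.load("w1.npz")
print("small",crop(s,206,111,.165,[(296,326),(222,326),(370,326),(296,253)]))
print("sq",crop(s,206,111,.105,[(180,165),(407,158),(190,388)]))
print("obl",crop(s,206,111,.075,[(200,95),(385,78),(235,427),(405,413)]))
E
```

```text
[0.44100301 0.23447839 0.29938864] [ 1.79898659e+02  3.87590388e-02 -1.79871120e+02] [  50.6    1.3  -14.1   -0.   -74.5 -140.4]
small [[0.4377, 0.2272], [0.4378, 0.2097], [0.4377, 0.2447], [0.4203, 0.2272]]
sq [[0.406, 0.1948], [0.4041, 0.2573], [0.4698, 0.1961]]
obl [[0.3886, 0.1983], [0.3837, 0.2527], [0.491, 0.2071], [0.4863, 0.2607]]
```

In the tool's units: 6 cm / 75 = 0.08, 0.4 cm / 75 = 0.0053.

Emit:
send_rows(
  plan=[
    [[0.0053, -0.0013, 0.08, 0, 0, 0], [0.0053, -0.0013, 0.08, 0, 0, 0], [0.0053, -0.0013, 0.08, 0, 0, 0]],
  ],
)

```text
clock: 2.6
tool_pos: [0.4352, 0.2251, 0.2354]
orientation: [-179.8, -0.3, -180.0]
force: [-1.2, -1.0, -0.0]
opening: 0.0877
gripper_force: 0.0
```

In the tool's units: 9.5 cm / 75 = 0.1267, 8 cm / 75 = 0.1067.

Emit:
send_rows(
  plan=[
    [[0, 0, 0.04, 0, 0, 0], [0, 0, 0.08, 0, 0, 0], [0, 0, 0.1067, 0, 0, 0], [0, 0, 0.1267, 0, 0, 0], [0, 0, 0.1267, 0, 0, 0], [0, 0, 0.1267, 0, 0, 0]],
  ],
)

```text
clock: 3.1
tool_pos: [0.4383, 0.2263, 0.1455]
orientation: [-180.0, 0.0, -180.0]
force: [-0.3, 0.6, 1.0]
opening: 0.0875
gripper_force: 0.0
```

Run:
```python
from plant import ctrl
from h import *
for i in range(3):
    s=ctrl.snapshot("side"); o=ctrl.get_obs(); print(o["tool_pos"].round(4),o["orientation"].round(2),o["qvel"].round(2))
p=w2p(s,[.4378,.2272,.12]); u,v=map(int,p-50)
cv2.imwrite("pics/s1.png",cv2.resize(s["img"][v:v+100,u:u+100,::-1],None,fx=5,fy=5,interpolation=3))
```

```text
[0.4387 0.2268 0.1462] [ 1.7995e+02  9.0000e-02 -1.8000e+02] [ 0.2  -0.73  0.36 -0.04  0.34  0.04]
[0.4388 0.227  0.1464] [ 1.7991e+02  1.2000e-01 -1.7999e+02] [ 0.16 -0.31 -0.16 -0.2   0.42  0.11]
[0.4387 0.227  0.1464] [ 1.7989e+02  1.2000e-01 -1.8000e+02] [ 0.18 -0.07 -0.41 -0.17  0.39 -0.  ]
```

View pics/s1.png

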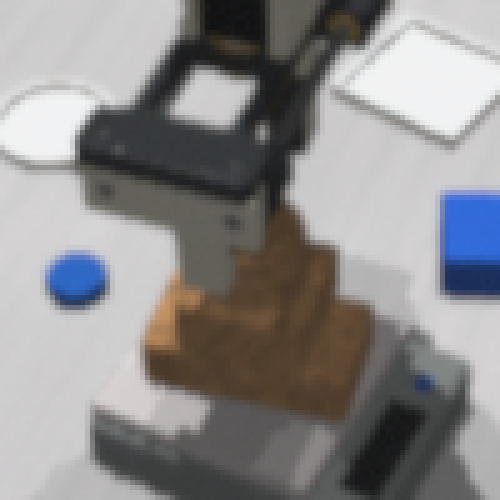

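The side crop shows the finger at about (205,250), beside the top disc and clear of the one below. The arm has settled to within about 1 mm, so I'll grip.

Emit:
send_rows(
  fingers=0,
  plan=[
    [[0, 0, 0, 0, 0, 0], [0, 0, 0, 0, 0, 0], [0, 0, 0, 0, 0, 0], [0, 0, 0, 0, 0, 0], [0, 0, 0, 0, 0, 0], [0, 0, 0, 0, 0, 0], [0, 0, 0, 0, 0, 0], [0, 0, 0, 0, 0, 0]],
  ],
)

```text
clock: 3.92
tool_pos: [0.4377, 0.2263, 0.1445]
orientation: [-180.0, -0.0, -180.0]
force: [-0.1, -0.2, -0.0]
opening: 0.0398
gripper_force: 0.0
```

Emit:
send_rows(
  plan=[
    [[0, 0, 0, 0, 0, 0], [0, 0, 0, 0, 0, 0], [0, 0, 0, 0, 0, 0]],
  ],
)

```text
clock: 4.17
tool_pos: [0.4377, 0.2263, 0.1446]
orientation: [180.0, 0.0, -180.0]
force: [-0.1, 0.1, -0.6]
opening: 0.0354
gripper_force: 30.0
```

In the tool's units: -21.8 cm / 75 = -0.2907, -13 cm / 75 = -0.1733.

Emit:
send_rows(
  plan=[
    [[0, 0, -0.0133, 0, 0, 0], [0, 0, -0.0533, 0, 0, 0], [0, 0, -0.1067, 0, 0, 0], [-0.0267, -0.0533, -0.1067, 0, 0, 0], [-0.08, -0.1733, -0.1067, 0, 0, 0], [-0.1333, -0.2907, -0.1067, 0, 0, 0], [-0.1333, -0.2907, -0.1067, 0, 0, 0], [-0.1333, -0.2907, -0.1067, 0, 0, 0]],
  ],
)

```text
clock: 4.83
tool_pos: [0.5252, 0.0353, 0.2258]
orientation: [180.0, 0.1, -179.9]
force: [-0.0, 0.4, -0.9]
opening: 0.0354
gripper_force: 30.0
```

In the tool's units: -21.8 cm / 75 = -0.2907, -20.8 cm / 75 = -0.2773.

Emit:
send_rows(
  plan=[
    [[-0.0267, -0.0573, 0, 0, 0, 0], [-0.0533, -0.1147, 0, 0, 0, 0], [-0.08, -0.1733, 0, 0, 0, 0], [-0.1067, -0.2307, 0, 0, 0, 0], [-0.1267, -0.2773, 0, 0, 0, 0], [-0.1333, -0.2907, 0, 0, 0, 0], [-0.1333, -0.2907, 0, 0, 0, 0], [-0.1333, -0.2907, 0, 0, 0, 0]],
  ],
)

```text
clock: 5.5
tool_pos: [0.6247, -0.1829, 0.2242]
orientation: [-180.0, -0.1, 179.8]
force: [-0.3, 0.4, -0.7]
opening: 0.0353
gripper_force: 30.0
```

In the tool's units: 17 cm / 75 = 0.2267, 16 cm / 75 = 0.2133.

Emit:
send_rows(
  plan=[
    [[0, 0, 0.04, 0, 0, 0], [0, 0, 0.0933, 0, 0, 0], [0, 0, 0.1467, 0, 0, 0], [0, 0, 0.1867, 0, 0, 0], [0, 0, 0.2133, 0, 0, 0], [0, 0, 0.2267, 0, 0, 0], [0, 0, 0.2267, 0, 0, 0], [0, 0, 0.2267, 0, 0, 0]],
  ],
)

```text
clock: 6.17
tool_pos: [0.6253, -0.1805, 0.0556]
orientation: [-180.0, 0.0, -179.9]
force: [-0.5, -1.3, 0.1]
opening: 0.0351
gripper_force: 30.0
```

In the tool's units: -2.95 cm / 75 = -0.0393, 2 cm / 75 = 0.0267.

Emit:
send_rows(
  plan=[
    [[-0.0167, -0.0393, 0, 0, 0, 0], [-0.0167, -0.0393, 0, 0, 0, 0], [-0.0167, -0.0393, 0.0133, 0, 0, 0], [-0.0167, -0.0393, 0.0267, 0, 0, 0], [-0.0167, -0.0393, 0.0267, 0, 0, 0]],
  ],
)

```text
clock: 6.58
tool_pos: [0.6358, -0.2098, 0.0329]
orientation: [180.0, -0.1, 180.0]
force: [0.2, -0.7, -1.5]
opening: 0.0355
gripper_force: 30.0
```

Run:
```python
from plant import ctrl
from h import *
s=ctrl.snapshot("wrist");d=ctrl.snapshot("side");c=ctrl.snapshot("scene"); o=ctrl.get_obs(); print(o["tool_pos"].round(4))
L=[]
for q in (s,d,c):
    p=w2p(q,[.638,-.21,.02]); print(p); u,v=map(int,p-[33,40]);v=min(v,420-80)
    L.append(cv2.resize(q["img"][v:v+80,u:u+66,::-1],(264,320),interpolation=3))
cv2.imwrite("pics/p1.png",np.hstack(L))
```

```text
[ 0.637  -0.21    0.0346]
[281.59113512 247.87371257]
[268.41766945 173.74809031]
[165.14753938 279.25036474]
```

View pics/p1.png

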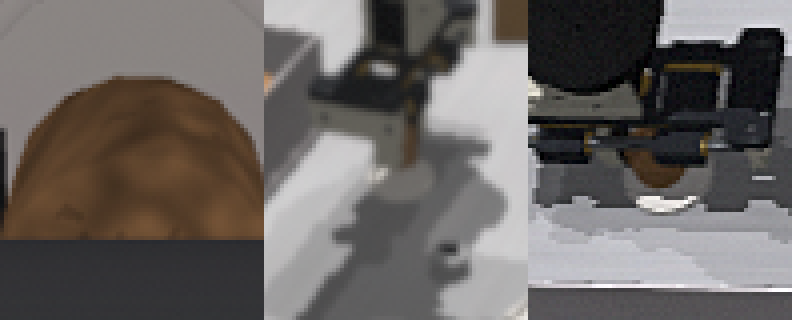

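The brick hangs centred over the small dish: in the scene crop at about (655,165), with the rim all around it. I'll lower it.

In the tool's units: 2.05 cm / 75 = 0.0273, 1.9 cm / 75 = 0.0253.

Emit:
send_rows(
  plan=[
    [[0, 0, 0.0133, 0, 0, 0], [0, 0, 0.0213, 0, 0, 0], [0, 0, 0.0253, 0, 0, 0], [0, 0, 0.0273, 0, 0, 0], [0, 0, 0.0273, 0, 0, 0], [0, 0, 0.0273, 0, 0, 0]],
  ],
)

```text
clock: 7.23
tool_pos: [0.6372, -0.2105, 0.014]
orientation: [-180.0, -0.0, -180.0]
force: [-0.1, 1.4, 0.5]
opening: 0.0351
gripper_force: 30.0
```

In the tool's units: 0.15 cm / 75 = 0.002, 0.1 cm / 75 = 0.0013.

Emit:
send_rows(
  plan=[
    [[0, 0, 0.0013, 0, 0, 0], [0, 0, 0.002, 0, 0, 0], [0, 0, 0.002, 0, 0, 0], [0, 0, 0.002, 0, 0, 0]],
  ],
)

```text
clock: 7.57
tool_pos: [0.6372, -0.2105, 0.0127]
orientation: [-180.0, 0.0, 180.0]
force: [0.2, -0.4, -1.1]
opening: 0.0354
gripper_force: 30.0
```

Emit:
send_rows(
  fingers=0.6,
  plan=[
    [[0, 0, 0, 0, 0, 0], [0, 0, 0, 0, 0, 0], [0, 0, 0, 0, 0, 0], [0, 0, 0, 0, 0, 0]],
  ],
)

```text
clock: 7.9
tool_pos: [0.6373, -0.2105, 0.0126]
orientation: [-180.0, 0.0, -180.0]
force: [-0.8, -0.5, 0.3]
opening: 0.0517
gripper_force: 0.0
```

In the tool's units: -18 cm / 75 = -0.24, -15 cm / 75 = -0.2.

Emit:
send_rows(
  plan=[
    [[0, 0, -0.0133, 0, 0, 0], [0, 0, -0.04, 0, 0, 0], [0, 0, -0.0933, 0, 0, 0], [0, 0, -0.1467, 0, 0, 0], [0, 0, -0.2, 0, 0, 0], [0, 0, -0.24, 0, 0, 0], [0, 0, -0.24, 0, 0, 0]],
  ],
)

```text
clock: 8.48
tool_pos: [0.6407, -0.2115, 0.2022]
orientation: [-179.8, 0.7, -179.9]
force: [1.6, -0.3, 1.2]
opening: 0.0525
gripper_force: 0.0
```

In the tool's units: 24 cm / 75 = 0.32, 11 cm / 75 = 0.1467.

Emit:
send_rows(
  fingers=1,
  plan=[
    [[0.1467, 0.32, -0.1067, 0, 0, 0], [0.1467, 0.32, -0.1067, 0, 0, 0], [0.1467, 0.32, -0.1067, 0, 0, 0], [0.1467, 0.32, -0.1067, 0, 0, 0], [0.1467, 0.32, -0.1067, 0, 0, 0], [0.1467, 0.32, -0.1067, 0, 0, 0], [0.1467, 0.32, -0.1067, 0, 0, 0], [0.1467, 0.32, -0.1067, 0, 0, 0]],
  ],
)

```text
clock: 9.15
tool_pos: [0.5263, 0.0329, 0.2759]
orientation: [179.9, 0.3, -179.8]
force: [0.0, 0.0, 0.2]
opening: 0.0872
gripper_force: 0.0
```

Emit:
send_rows(
  plan=[
    [[0.12, 0.2627, 0, 0, 0, 0], [0.12, 0.2627, 0, 0, 0, 0], [0.12, 0.2627, 0, 0, 0, 0], [0.12, 0.2627, 0, 0, 0, 0], [0.12, 0.2627, 0, 0, 0, 0], [0.12, 0.2627, 0, 0, 0, 0], [0.12, 0.2627, 0, 0, 0, 0], [0.12, 0.2627, 0, 0, 0, 0]],
  ],
)

```text
clock: 9.82
tool_pos: [0.437, 0.2268, 0.2729]
orientation: [180.0, 0.0, -179.9]
force: [-0.0, -1.0, 0.8]
opening: 0.0873
gripper_force: 0.0
```

Run:
```python
from plant import ctrl
from h import *
s=ctrl.snapshot("wrist"); s=ctrl.snapshot("wrist"); np.savez("w2.npz",**s); o=ctrl.get_obs(); print(o["tool_pos"].round(4))
c=ctrl.snapshot("scene")
p=w2p(s,[.438,.227,.12]); u,v=map(int,p-[55,75]);v=max(v,0);print(u,v)
A=cv2.resize(s["img"][v:v+150,u:u+125,::-1],(500,600),interpolation=3)
q=w2p(c,[.638,-.21,.02]); x,y=map(int,q-[30,60])
B=cv2.resize(c["img"][y:y+120,x:x+60,::-1],(300,600),interpolation=3)
cv2.imwrite("pics/w2.png",np.hstack([A,B]))
```

```text
[0.4375 0.2257 0.2727]
228 116
```

View pics/w2.png

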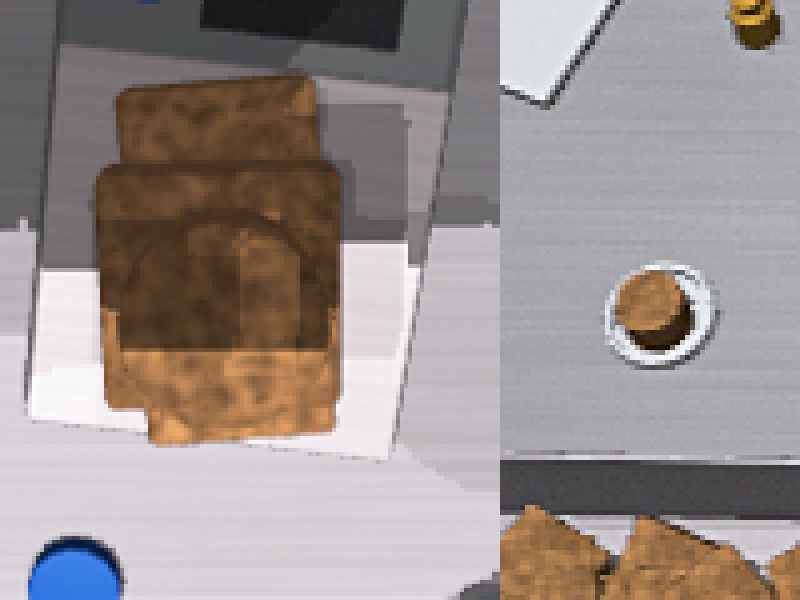

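Run:
```python
from plant import ctrl
from h import *
s=np.load("w2.npz")
print("rd top/bot/l/r",crop(s,228,116,.135,[(225,209),(229,411),(125,310),(332,310)]))
print("sq",crop(s,228,116,.105,[(97,172),(340,165),(105,407)]))
c=ctrl.snapshot("scene");q=w2p(c,[.638,-.21,.02]); x,y=map(int,q-[30,60])
print("small",crop(c,x,y,.033,[(649,300)],5) if 0 else p2w(c,(x+(149.5)/5-.5,y+300/5-.5),.033))
```

```text
rd top/bot/l/r [[0.4115, 0.2276], [0.4611, 0.2287], [0.4358, 0.2038], [0.4358, 0.2532]]
sq [[0.4065, 0.195], [0.4047, 0.2571], [0.4694, 0.1956]]
small [ 0.6415105  -0.20848684]
```

In the tool's units: 15.7 cm / 75 = 0.2093, 14.5 cm / 75 = 0.1933.

Emit:
send_rows(
  plan=[
    [[0.0013, 0.0027, 0.0533, 0, 0, 0], [0.0013, 0.0027, 0.1067, 0, 0, 0], [0.0013, 0.0027, 0.16, 0, 0, 0], [0.0013, 0.0027, 0.1933, 0, 0, 0], [0.0013, 0.0027, 0.2093, 0, 0, 0], [0.0013, 0.0027, 0.2093, 0, 0, 0], [0.0013, 0.0027, 0.2093, 0, 0, 0], [0.0013, 0.0027, 0.2093, 0, 0, 0]],
  ],
)

```text
clock: 10.68
tool_pos: [0.4372, 0.2286, 0.1167]
orientation: [179.9, 0.1, 180.0]
force: [0.2, 0.5, -0.5]
opening: 0.0877
gripper_force: 0.0
```

Emit:
send_rows(
  fingers=0,
  plan=[
    [[0, 0, 0, 0, 0, 0], [0, 0, 0, 0, 0, 0], [0, 0, 0, 0, 0, 0], [0, 0, 0, 0, 0, 0], [0, 0, 0, 0, 0, 0], [0, 0, 0, 0, 0, 0], [0, 0, 0, 0, 0, 0], [0, 0, 0, 0, 0, 0]],
  ],
)

```text
clock: 11.35
tool_pos: [0.4362, 0.2286, 0.1157]
orientation: [180.0, 0.0, -180.0]
force: [-1.0, -0.7, 2.0]
opening: 0.0511
gripper_force: 30.0
```

In the tool's units: -8 cm / 75 = -0.1067, -7 cm / 75 = -0.0933.

Emit:
send_rows(
  plan=[
    [[0, 0, -0.0133, 0, 0, 0], [0, 0, -0.0533, 0, 0, 0], [0, 0, -0.0933, 0, 0, 0], [0, 0, -0.1067, 0, 0, 0], [0, 0, -0.1067, 0, 0, 0]],
  ],
)

```text
clock: 11.77
tool_pos: [0.4376, 0.2298, 0.1992]
orientation: [179.8, 0.3, -180.0]
force: [0.1, -1.0, -0.9]
opening: 0.0512
gripper_force: 30.0
```

In the tool's units: -20.2 cm / 75 = -0.2693, -19.5 cm / 75 = -0.26.

Emit:
send_rows(
  plan=[
    [[-0.0267, -0.0227, 0, 0, 0, 0], [-0.0667, -0.056, 0, 0, 0, 0], [-0.1067, -0.0907, 0, 0, 0, 0], [-0.1467, -0.124, 0, 0, 0, 0], [-0.1867, -0.1587, 0, 0, 0, 0], [-0.2267, -0.192, 0, 0, 0, 0], [-0.26, -0.22, 0, 0, 0, 0], [-0.2693, -0.228, 0, 0, 0, 0]],
  ],
)

```text
clock: 12.43
tool_pos: [0.6404, 0.0543, 0.1938]
orientation: [-179.9, -0.1, 179.8]
force: [0.1, 0.0, -0.8]
opening: 0.0516
gripper_force: 30.0
```

In the tool's units: 15.5 cm / 75 = 0.2067, 14 cm / 75 = 0.1867.

Emit:
send_rows(
  plan=[
    [[0, 0, 0, 0, 0, 0], [0, 0, 0.04, 0, 0, 0], [0, 0, 0.0933, 0, 0, 0], [0, 0, 0.1467, 0, 0, 0], [0, 0, 0.1867, 0, 0, 0], [0, 0, 0.2067, 0, 0, 0], [0, 0, 0.2067, 0, 0, 0], [0, 0, 0.2067, 0, 0, 0]],
  ],
)

```text
clock: 13.1
tool_pos: [0.6372, 0.058, 0.0401]
orientation: [-179.9, -0.1, -179.9]
force: [1.1, 0.3, 0.1]
opening: 0.051
gripper_force: 30.0
```

Emit:
send_rows(
  plan=[
    [[0, 0, 0.016, 0, 0, 0], [0, 0, 0.0267, 0, 0, 0], [0, 0, 0.0307, 0, 0, 0], [0, 0, 0.0333, 0, 0, 0], [0, 0, 0.0333, 0, 0, 0], [0, 0, 0.0333, 0, 0, 0]],
  ],
)

```text
clock: 13.6
tool_pos: [0.6384, 0.0576, 0.0159]
orientation: [180.0, 0.0, -180.0]
force: [-0.0, -0.9, -0.5]
opening: 0.0513
gripper_force: 30.0
```

In the tool's units: 0.2 cm / 75 = 0.0027, 0.1 cm / 75 = 0.0013.

Emit:
send_rows(
  plan=[
    [[0, 0, 0.0013, 0, 0, 0], [0, 0, 0.0027, 0, 0, 0], [0, 0, 0.0027, 0, 0, 0], [0, 0, 0.0027, 0, 0, 0]],
  ],
)

```text
clock: 13.93
tool_pos: [0.6384, 0.0576, 0.0138]
orientation: [180.0, 0.0, -180.0]
force: [0.2, 0.5, -0.4]
opening: 0.0516
gripper_force: 30.0
```

Emit:
send_rows(
  fingers=0.8,
  plan=[
    [[0, 0, 0, 0, 0, 0], [0, 0, 0, 0, 0, 0], [0, 0, 0, 0, 0, 0], [0, 0, 0, 0, 0, 0]],
  ],
)

```text
clock: 14.27
tool_pos: [0.6382, 0.0575, 0.0136]
orientation: [180.0, -0.0, 180.0]
force: [-0.5, -0.8, -0.3]
opening: 0.0691
gripper_force: 0.0
```

Emit:
send_rows(
  plan=[
    [[0, 0, -0.0133, 0, 0, 0], [0, 0, -0.04, 0, 0, 0], [0, 0, -0.0933, 0, 0, 0], [0, 0, -0.1467, 0, 0, 0], [0, 0, -0.2, 0, 0, 0], [0, 0, -0.2533, 0, 0, 0], [0, 0, -0.3067, 0, 0, 0], [0, 0, -0.3067, 0, 0, 0]],
  ],
)

```text
clock: 14.93
tool_pos: [0.6419, 0.0577, 0.2545]
orientation: [179.9, 0.8, -179.9]
force: [1.8, 0.8, 0.8]
opening: 0.07
gripper_force: 0.0
```

In the tool's units: 20.2 cm / 75 = 0.2693, 16.9 cm / 75 = 0.2253, -2 degrees / 114.5916 = -0.0175.

Emit:
send_rows(
  fingers=1,
  plan=[
    [[0.2693, 0.2253, 0, 0, 0, -0.0175], [0.2693, 0.2253, 0, 0, 0, -0.0175], [0.2693, 0.2253, 0, 0, 0, -0.0175], [0.2693, 0.2253, 0, 0, 0, -0.0175], [0.2693, 0.2253, 0, 0, 0, -0.0175], [0.2693, 0.2253, 0, 0, 0, -0.0175], [0.2693, 0.2253, 0, 0, 0, -0.0175], [0.2693, 0.2253, 0, 0, 0, -0.0175]],
  ],
)

```text
clock: 15.6
tool_pos: [0.434, 0.2282, 0.2447]
orientation: [179.9, 0.1, -177.8]
force: [0.4, -0.3, 0.0]
opening: 0.0877
gripper_force: 0.0
```

Run:
```python
from plant import ctrl
from h import *
s=ctrl.snapshot("wrist"); s=ctrl.snapshot("wrist"); np.savez("w3.npz",**s); o=ctrl.get_obs(); print(o["tool_pos"].round(4),o["orientation"].round(1))
c=ctrl.snapshot("scene")
p=w2p(s,[.438,.227,.1]); u,v=map(int,p-[60,75]);v=max(v,0);print(u,v)
A=cv2.resize(s["img"][v:v+150,u:u+125,::-1],(500,600),interpolation=3)
q=w2p(c,[.638,.058,.02]); x,y=map(int,q-[30,60]); print(x,y)
B=cv2.resize(c["img"][y:y+120,x:x+60,::-1],(300,600),interpolation=3)
cv2.imwrite("pics/w3.png",np.hstack([A,B]))
```

```text
[0.4359 0.227  0.2444] [ 1.799e+02  1.000e-01 -1.779e+02]
221 120
234 221
```

View pics/w3.png

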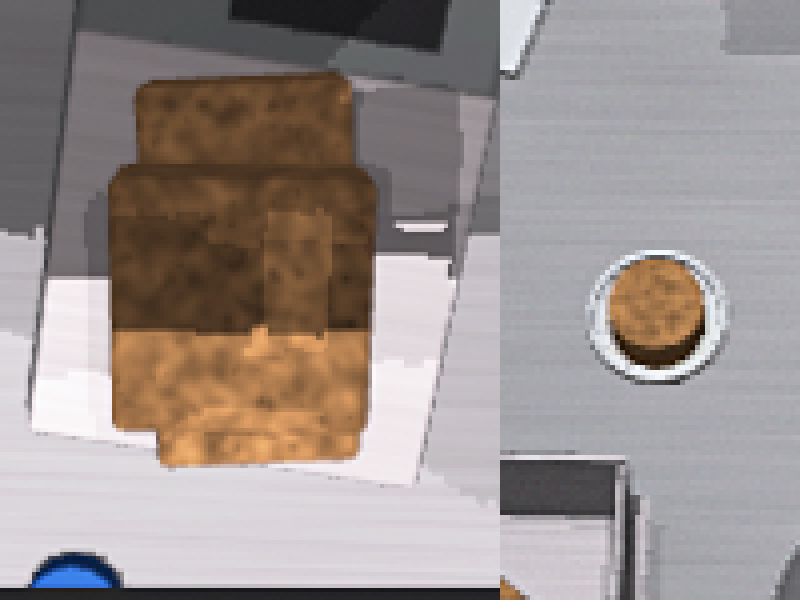

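Run:
```python
from h import *
s=np.load("w3.npz")
print("sq",crop(s,221,120,.105,[(110,180),(377,180),(113,430),(370,430)]), crop(s,221,120,.105,[(110,165)]))
print("obl",crop(s,221,120,.075,[(136,85),(350,73),(160,467),(358,457)]))
```

```text
sq [[0.408, 0.1946], [0.4056, 0.2572], [0.47, 0.1959], [0.4676, 0.2595]] [[0.4045, 0.1946]]
obl [[0.388, 0.1979], [0.383, 0.2519], [0.4908, 0.206], [0.4858, 0.2602]]
```

In the tool's units: 15.8 cm / 75 = 0.2107, 14.5 cm / 75 = 0.1933.

Emit:
send_rows(
  plan=[
    [[-0.0013, 0, 0.0533, 0, 0, 0], [-0.0013, 0, 0.1067, 0, 0, 0], [-0.0013, 0, 0.16, 0, 0, 0], [-0.0013, 0, 0.1933, 0, 0, 0], [-0.0013, 0, 0.2107, 0, 0, 0], [-0.0013, 0, 0.2107, 0, 0, 0], [-0.0013, 0, 0.2107, 0, 0, 0], [-0.0013, 0, 0.2107, 0, 0, 0]],
  ],
)

```text
clock: 16.42
tool_pos: [0.4383, 0.2267, 0.0865]
orientation: [180.0, 0.1, -178.0]
force: [0.3, 0.6, 0.6]
opening: 0.0873
gripper_force: 0.0
```

Emit:
send_rows(
  fingers=0,
  plan=[
    [[0, 0, 0, 0, 0, 0], [0, 0, 0, 0, 0, 0], [0, 0, 0, 0, 0, 0], [0, 0, 0, 0, 0, 0], [0, 0, 0, 0, 0, 0], [0, 0, 0, 0, 0, 0], [0, 0, 0, 0, 0, 0], [0, 0, 0, 0, 0, 0]],
  ],
)

```text
clock: 17.08
tool_pos: [0.4373, 0.2268, 0.0861]
orientation: [180.0, 0.0, -178.0]
force: [-1.9, -0.5, 6.7]
opening: 0.0641
gripper_force: 30.0
```

In the tool's units: -8 cm / 75 = -0.1067, -7 cm / 75 = -0.0933.

Emit:
send_rows(
  plan=[
    [[0, 0, -0.0133, 0, 0, 0], [0, 0, -0.0533, 0, 0, 0], [0, 0, -0.0933, 0, 0, 0], [0, 0, -0.1067, 0, 0, 0], [0, 0, -0.1067, 0, 0, 0]],
  ],
)

```text
clock: 17.5
tool_pos: [0.4384, 0.2278, 0.1684]
orientation: [179.8, 0.2, -178.0]
force: [0.2, -0.5, -0.8]
opening: 0.0639
gripper_force: 30.0
```

In the tool's units: -28.8 cm / 75 = -0.384, -26 cm / 75 = -0.3467, 17.2 degrees / 114.5916 = 0.1501.

Emit:
send_rows(
  plan=[
    [[0.0013, -0.0333, 0, 0, 0, 0.0175], [0.0027, -0.0867, 0, 0, 0, 0.0349], [0.0053, -0.14, 0, 0, 0, 0.0611], [0.0067, -0.1933, 0, 0, 0, 0.0873], [0.0093, -0.2467, 0, 0, 0, 0.1047], [0.0107, -0.3, 0, 0, 0, 0.1222], [0.012, -0.3467, 0, 0, 0, 0.1396], [0.0133, -0.384, 0, 0, 0, 0.1501]],
  ],
)

```text
clock: 18.17
tool_pos: [0.436, -0.0638, 0.1645]
orientation: [-180.0, -0.1, 164.6]
force: [1.3, -0.3, -1.7]
opening: 0.064
gripper_force: 30.0
```

In the tool's units: 12 cm / 75 = 0.16, 9.5 cm / 75 = 0.1267.

Emit:
send_rows(
  plan=[
    [[0, 0, 0, 0, 0, 0], [0, 0, 0.0333, 0, 0, 0], [0, 0, 0.08, 0, 0, 0], [0, 0, 0.1267, 0, 0, 0], [0, 0, 0.16, 0, 0, 0], [0, 0, 0.16, 0, 0, 0], [0, 0, 0.16, 0, 0, 0], [0, 0, 0.16, 0, 0, 0]],
  ],
)

```text
clock: 18.83
tool_pos: [0.4379, -0.0613, 0.0464]
orientation: [-180.0, 0.0, 164.8]
force: [-0.5, 0.1, -0.5]
opening: 0.0638
gripper_force: 30.0
```

In the tool's units: 3 cm / 75 = 0.04, 2.7 cm / 75 = 0.036.

Emit:
send_rows(
  plan=[
    [[0, 0, 0.016, 0, 0, 0], [0, 0, 0.0293, 0, 0, 0], [0, 0, 0.036, 0, 0, 0], [0, 0, 0.04, 0, 0, 0], [0, 0, 0.04, 0, 0, 0], [0, 0, 0.04, 0, 0, 0]],
  ],
)

```text
clock: 19.33
tool_pos: [0.4378, -0.0614, 0.0163]
orientation: [180.0, 0.1, 164.8]
force: [-1.0, 0.4, -2.0]
opening: 0.0638
gripper_force: 30.0
```

In the tool's units: 0.2 cm / 75 = 0.0027, 0.1 cm / 75 = 0.0013.

Emit:
send_rows(
  plan=[
    [[0, 0, 0.0013, 0, 0, 0], [0, 0, 0.0027, 0, 0, 0], [0, 0, 0.0027, 0, 0, 0], [0, 0, 0.0027, 0, 0, 0]],
  ],
)

```text
clock: 19.67
tool_pos: [0.4378, -0.0615, 0.0141]
orientation: [180.0, 0.1, 164.8]
force: [-1.8, 1.2, 6.4]
opening: 0.0637
gripper_force: 30.0
```

Emit:
send_rows(
  fingers=0.88,
  plan=[
    [[0, 0, 0, 0, 0, 0], [0, 0, 0, 0, 0, 0], [0, 0, 0, 0, 0, 0], [0, 0, 0, 0, 0, 0]],
  ],
)

```text
clock: 20.0
tool_pos: [0.4372, -0.0616, 0.0135]
orientation: [180.0, -0.0, 164.8]
force: [-0.0, 0.8, 0.4]
opening: 0.0769
gripper_force: 0.0
```

In the tool's units: -20 cm / 75 = -0.2667, -19 cm / 75 = -0.2533.

Emit:
send_rows(
  plan=[
    [[0, 0, -0.0133, 0, 0, 0], [0, 0, -0.04, 0, 0, 0], [0, 0, -0.0933, 0, 0, 0], [0, 0, -0.1467, 0, 0, 0], [0, 0, -0.2, 0, 0, 0], [0, 0, -0.2533, 0, 0, 0], [0, 0, -0.2667, 0, 0, 0], [0, 0, -0.2667, 0, 0, 0]],
  ],
)

```text
clock: 20.67
tool_pos: [0.4393, -0.0613, 0.2174]
orientation: [179.8, 0.4, 164.8]
force: [0.9, 0.4, 0.6]
opening: 0.0771
gripper_force: 0.0
```

In the tool's units: 28 cm / 75 = 0.3733, 7.6 cm / 75 = 0.1013, -20.2 degrees / 114.5916 = -0.1763.

Emit:
send_rows(
  fingers=1,
  plan=[
    [[0.1013, 0.3733, 0, 0, 0, -0.1763], [0.1013, 0.3733, 0, 0, 0, -0.1763], [0.1013, 0.3733, 0, 0, 0, -0.1763], [0.1013, 0.3733, 0, 0, 0, -0.1763], [0.1013, 0.3733, 0, 0, 0, -0.1763], [0.1013, 0.3733, 0, 0, 0, -0.1763], [0.1013, 0.3733, 0, 0, 0, -0.1763], [0.1013, 0.3733, 0, 0, 0, -0.1763]],
  ],
)

```text
clock: 21.33
tool_pos: [0.4374, 0.2339, 0.2122]
orientation: [-180.0, -0.0, -174.8]
force: [0.9, -0.3, 0.2]
opening: 0.0878
gripper_force: 0.0
```

Run:
```python
from plant import ctrl
from h import *
s=ctrl.snapshot("wrist"); s=ctrl.snapshot("wrist"); np.savez("w4.npz",**s); o=ctrl.get_obs(); print(o["tool_pos"].round(4),o["orientation"].round(1))
c=ctrl.snapshot("scene")
p=w2p(s,[.438,.229,.075]); u,v=map(int,p-[60,75]);v=max(v,0);print(u,v)
A=cv2.resize(s["img"][v:v+150,u:u+125,::-1],(500,600),interpolation=3)
q=w2p(c,[.437,-.061,.02]); x,y=map(int,q-[30,60]); print(x,y)
B=cv2.resize(c["img"][y:y+120,x:x+60,::-1],(300,600),interpolation=3)
cv2.imwrite("pics/w4.png",np.hstack([A,B]))
```

```text
[0.4366 0.2297 0.2119] [-1.799e+02 -1.000e-01 -1.749e+02]
219 121
197 156
```

View pics/w4.png

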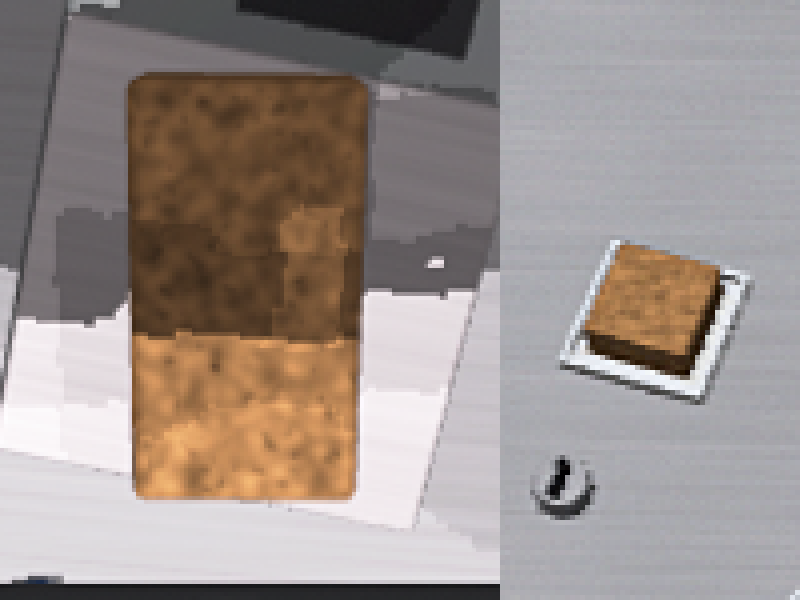

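The square lies inside its dish. The oblong lies straight in the tool frame, with corners at (128,75), (369,78), (135,498) and (355,500).

Run:
```python
from h import *
s=np.load("w4.npz")
print("obl",np.array(crop(s,219,121,.075,[(128,82),(369,82),(135,499),(355,499)])).mean(0),crop(s,219,121,.075,[(128,82),(369,82),(135,499),(355,499)]))
t=([.4366,.2297,.0561],[180,0,-175]); c=([.4366,.2297,.0561],[180,0,-175])
print(delta(([.437,.2295,.14],[180,0,-175]),([.436,-.312,.14],[180,0,-200.5])))
```

```text
obl [0.437425 0.229275] [[0.389, 0.1978], [0.3841, 0.2525], [0.4908, 0.2061], [0.4858, 0.2607]]
[  4.82 -53.94  -0.     0.    -0.    25.5 ]
```

In the tool's units: 15.5 cm / 75 = 0.2067, 14.5 cm / 75 = 0.1933.

Emit:
send_rows(
  plan=[
    [[-0.0013, 0, 0.0533, 0, 0, 0], [-0.0013, 0, 0.1067, 0, 0, 0], [-0.0013, 0, 0.16, 0, 0, 0], [-0.0013, 0, 0.1933, 0, 0, 0], [-0.0013, 0, 0.2067, 0, 0, 0], [-0.0013, 0, 0.2067, 0, 0, 0], [-0.0013, 0, 0.2067, 0, 0, 0], [-0.0013, 0, 0.2067, 0, 0, 0]],
  ],
)

```text
clock: 22.15
tool_pos: [0.439, 0.2284, 0.0595]
orientation: [180.0, 0.1, -175.0]
force: [0.1, 0.2, -0.1]
opening: 0.088
gripper_force: 0.0
```

Emit:
send_rows(
  fingers=0,
  plan=[
    [[0, 0, 0, 0, 0, 0], [0, 0, 0, 0, 0, 0], [0, 0, 0, 0, 0, 0], [0, 0, 0, 0, 0, 0], [0, 0, 0, 0, 0, 0], [0, 0, 0, 0, 0, 0], [0, 0, 0, 0, 0, 0], [0, 0, 0, 0, 0, 0]],
  ],
)

```text
clock: 22.82
tool_pos: [0.4383, 0.2288, 0.0588]
orientation: [180.0, 0.0, -175.0]
force: [-1.7, 0.1, 5.3]
opening: 0.0556
gripper_force: 30.0
```

In the tool's units: -10 cm / 75 = -0.1333, -7 cm / 75 = -0.0933.

Emit:
send_rows(
  plan=[
    [[0, 0, -0.0133, 0, 0, 0], [0, 0, -0.0533, 0, 0, 0], [0, 0, -0.0933, 0, 0, 0], [0, 0, -0.1333, 0, 0, 0], [0, 0, -0.1333, 0, 0, 0]],
  ],
)

```text
clock: 23.23
tool_pos: [0.4407, 0.2306, 0.164]
orientation: [179.7, 0.4, -174.9]
force: [0.6, 0.3, -1.3]
opening: 0.0553
gripper_force: 30.0
```

Emit:
send_rows(
  plan=[
    [[0.0027, -0.0333, 0, 0, 0, 0], [0.008, -0.08, 0, 0, 0, 0], [0.012, -0.1267, 0, 0, 0, 0], [0.016, -0.1733, 0, 0, 0, 0], [0.02, -0.22, 0, 0, 0, 0], [0.0253, -0.2667, 0, 0, 0, 0], [0.0293, -0.3133, 0, 0, 0, 0], [0.0333, -0.36, 0, 0, 0, 0]],
  ],
)

```text
clock: 23.9
tool_pos: [0.4362, -0.0441, 0.1583]
orientation: [180.0, -0.0, -175.0]
force: [1.2, -0.1, -1.3]
opening: 0.0554
gripper_force: 30.0
```

In the tool's units: -26.9 cm / 75 = -0.3587, 1.2 cm / 75 = 0.016, 25.5 degrees / 114.5916 = 0.2225.

Emit:
send_rows(
  plan=[
    [[0.004, -0.0467, 0, 0, 0, 0.0262], [0.008, -0.0933, 0, 0, 0, 0.0611], [0.012, -0.14, 0, 0, 0, 0.096], [0.016, -0.1867, 0, 0, 0, 0.1309], [0.02, -0.2333, 0, 0, 0, 0.1658], [0.0253, -0.28, 0, 0, 0, 0.192], [0.0293, -0.3267, 0, 0, 0, 0.2094], [0.032, -0.3587, 0, 0, 0, 0.2225]],
  ],
)

```text
clock: 24.57
tool_pos: [0.4359, -0.3151, 0.1578]
orientation: [-180.0, -0.0, 159.3]
force: [1.2, -0.1, -1.7]
opening: 0.0558
gripper_force: 30.0
```

In the tool's units: 11 cm / 75 = 0.1467, 9 cm / 75 = 0.12.

Emit:
send_rows(
  plan=[
    [[0, 0, 0, 0, 0, 0], [0, 0, 0.0333, 0, 0, 0], [0, 0, 0.08, 0, 0, 0], [0, 0, 0.12, 0, 0, 0], [0, 0, 0.1467, 0, 0, 0], [0, 0, 0.1467, 0, 0, 0], [0, 0, 0.1467, 0, 0, 0], [0, 0, 0.1467, 0, 0, 0]],
  ],
)

```text
clock: 25.23
tool_pos: [0.4373, -0.3127, 0.0496]
orientation: [-180.0, 0.1, 159.5]
force: [0.7, -1.1, -1.2]
opening: 0.056
gripper_force: 30.0
```

In the tool's units: 3.1 cm / 75 = 0.0413, 1.2 cm / 75 = 0.016.

Emit:
send_rows(
  plan=[
    [[0, 0, 0.016, 0, 0, 0], [0, 0, 0.0293, 0, 0, 0], [0, 0, 0.0373, 0, 0, 0], [0, 0, 0.0413, 0, 0, 0], [0, 0, 0.0413, 0, 0, 0], [0, 0, 0.0413, 0, 0, 0]],
  ],
)

```text
clock: 25.73
tool_pos: [0.4366, -0.3127, 0.0178]
orientation: [-180.0, 0.0, 159.5]
force: [0.8, -0.2, -1.6]
opening: 0.0559
gripper_force: 30.0
```

In the tool's units: 0.12 cm / 75 = 0.0016, 0.08 cm / 75 = 0.0011.

Emit:
send_rows(
  plan=[
    [[0, 0, 0.0011, 0, 0, 0], [0, 0, 0.0016, 0, 0, 0], [0, 0, 0.0016, 0, 0, 0], [0, 0, 0.0016, 0, 0, 0]],
  ],
)

```text
clock: 26.07
tool_pos: [0.4368, -0.3127, 0.0168]
orientation: [-180.0, 0.0, 159.5]
force: [-0.6, 0.2, 2.2]
opening: 0.056
gripper_force: 30.0
```

Emit:
send_rows(
  fingers=0.8,
  plan=[
    [[0, 0, 0, 0, 0, 0], [0, 0, 0, 0, 0, 0], [0, 0, 0, 0, 0, 0], [0, 0, 0, 0, 0, 0], [0, 0, 0, 0, 0, 0]],
  ],
)

```text
clock: 26.48
tool_pos: [0.4365, -0.3126, 0.0163]
orientation: [-180.0, -0.0, 159.5]
force: [-0.2, -1.0, -0.9]
opening: 0.0696
gripper_force: 0.0
```

In the tool's units: -21 cm / 75 = -0.28, -19 cm / 75 = -0.2533.

Emit:
send_rows(
  plan=[
    [[0, 0, -0.0133, 0, 0, 0], [0, 0, -0.04, 0, 0, 0], [0, 0, -0.0933, 0, 0, 0], [0, 0, -0.1467, 0, 0, 0], [0, 0, -0.2, 0, 0, 0], [0, 0, -0.2533, 0, 0, 0], [0, 0, -0.28, 0, 0, 0], [0, 0, -0.28, 0, 0, 0]],
  ],
)

```text
clock: 27.15
tool_pos: [0.4387, -0.3138, 0.2332]
orientation: [-180.0, 0.6, 159.5]
force: [-0.1, -0.8, 0.3]
opening: 0.0703
gripper_force: 0.0
```

In the tool's units: -20 cm / 75 = -0.2667.

Emit:
send_rows(
  plan=[
    [[0, -0.2667, 0, 0, 0, 0], [0, -0.2667, 0, 0, 0, 0], [0, -0.2667, 0, 0, 0, 0], [0, -0.2667, 0, 0, 0, 0], [0, -0.2667, 0, 0, 0, 0], [0, -0.2667, 0, 0, 0, 0], [0, -0.2667, 0, 0, 0, 0], [0, -0.2667, 0, 0, 0, 0]],
  ],
)

```text
clock: 27.82
tool_pos: [0.366, -0.4998, 0.2262]
orientation: [180.0, -0.0, 159.4]
force: [0.3, 0.9, -1.1]
opening: 0.0703
gripper_force: 0.0
```

Run:
```python
from plant import ctrl
from h import *
c=ctrl.snapshot("scene")
im=rect(c,.033,.34,-.42,.70,.38,1000)
cv2.imwrite("pics/end.png",im)
hsv=cv2.cvtColor(im,cv2.COLOR_BGR2HSV)
m=((hsv[:,:,1]>100)&(hsv[:,:,0]<22)&(hsv[:,:,2]>120)).astype(np.uint8)*255
m=cv2.morphologyEx(m,cv2.MORPH_OPEN,np.ones((5,5)))
for k in cv2.findContours(m,0,2)[0]:
    if cv2.contourArea(k)>400:
        (u,v),wh,an=cv2.minAreaRect(k); print("x %.4f y %.4f"%(.34+v/1000,-.42+u/1000),np.round(wh,1),round(an,1))
```

```text
x 0.6420 y -0.2085 [32. 31.] 90.0
x 0.6425 y 0.0585 [49. 47.] 90.0
x 0.4396 y -0.0597 [62.1 62.8] 16.1
```

View pics/end.png

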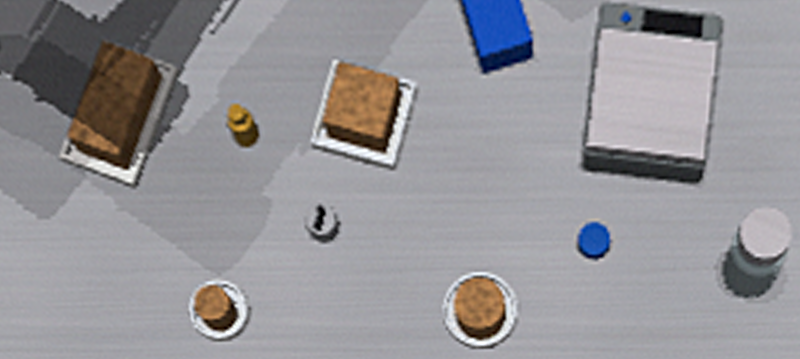

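All four bricks lie in their dishes, within about 5 mm of centre where I could measure them. The oblong was in shadow, but its fit and its final tool position agree. The jar stands, and the arm is clear.

```bash
python3 -c "
from plant import ctrl
print(ctrl.close_job())"
```

```text
the job is handed in; nothing more can be done
None
```

I took the stack apart and laid each of the four bricks in its own dish, left the jar standing, and handed the job in at about 28 s; the hand-in returned no verdict.

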